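Find the marked slope on a half-log with the angle gauge and hold it there

TASK

Pick up the angle gauge by its red handle and press it level onto the top of the half-log, its dial facing along the log, until its sprung foot goes part of the way in. Then, with the foot still pressed flat on the bark, rock the gauge over sideways until the swinging pointer settles on the orange mark. The job ends with the gauge still held there, gripped, motionless and its foot pressed about half-way in, so that the spot can be pencilled; be gentle and leave the bowl, bottle and chuck where they are.

Things in the scene. Friction and masses are not known exactly. Their poses are not given: they have to be found in the camera images.
- gauge_handle (a point): centre of the loose gauge's red handle, a block 30 x 30 x 45 mm (x, y, z), 124 mm above the sole with the foot out. Below it the grey housing, 28 mm (x) by 84 mm (y), from 102 to 22 mm above the sole, then the steel foot. 0.25 to 0.45 kg in all; starts upright on the bench. Axes: x normal to the two white dials (one on each flat face, both alike), y along the width, z up.
- gauge_sole (a point): middle of the underside of the gauge's steel foot plate, 40 mm (x) by 64 mm (y), 8 mm thick; flat; axes parallel to the gauge's
- foot (a joint): how far the sprung foot is pushed up into the gauge, m: 0 fully out, 0.012 at the stop. It begins to move at about 5 N and takes 0.3 N more per mm (6.8 N half-way).
- pointer (a joint): angle of the black pointer in the gauge, rad. It hangs plumb from a pivot 90 mm above the sole, 56 mm long, and swings about the gauge's x; 0 is at the blue zero line (gauge level); positive: tip towards the gauge's +y, as when the gauge's top leans over to its +y. It settles in about 0.5 s.
- mark (a joint): angle of the orange mark on the dial, measured like the pointer's, rad: preset anew each time between 0.2 and 0.45, on the +y side, and stays put. The mark is a radial orange stripe from the pivot, 4 mm wide, ending in a block 7 mm wide near the pointer's tip, 4 degrees to either side of its middle.
- pointer_tip (a point): tip of the pointer; its z axis runs along the pointer
- mark_band (a point): middle of the orange mark's end block, 50 mm from the pivot; its z axis points from the mark to the pivot
- log_top (a point): middle of the top line of the fixed half-log, bark side up: a round of radius 45 mm and 110 mm long, its axis along this frame's x, level; the top is 60 mm above the bench. It is screwed to a plywood base 130 x 130 x 12 mm. z up.
- log_axis (a point): centre of the log's rounding, 45 mm straight below log_top, on the log's axis (x)
- bowl: turned wooden bowl, 120 mm across, 50 mm high, loose; a bystander
- glue: yellow glue bottle, 52 mm across, 130 mm high, loose; a bystander
- chuck: steel lathe chuck, 90 mm across, about 55 mm high, loose; a bystander

How it is judged:
On the way, in this order (a step that is already met when the one before it is completed fails the run):
1. the gauge, gripped, is pressed level on top of the log: foot at least 2 mm in, pointer within 6 degrees of zero (value of joint foot above 0.002 m and contact force between gauge and log above 1 N and value of joint pointer between -0.105 and 0.105 rad and contact force between the fingers and gauge above 1 N), for 0.2 s.
2. the gauge is rocked until the pointer rests inside the orange mark, foot pressed on the bark (value of joint foot above 0.002 m and contact force between gauge and log above 1 N and angle between the z axis of pointer_tip and the z axis of mark_band, either way round below 0.07 rad), for 0.3 s.
At the end, for the whole second after the job is handed in: gauge gripped and still; sole flat (not on its edge) on the bark within 50 mm of the log's middle; foot 2.5 to 10 mm in; dial facing along the log within 14 degrees; pointer at rest within 4 degrees of the mark's middle (angle between the z axis of pointer_tip and the z axis of mark_band, either way round below 0.07 rad and velocity of joint pointer between -0.2 and 0.2 rad/s and value of joint foot between 0.0025 and 0.01 m and contact force between gauge and log above 2 N and contact force between the fingers and gauge above 1 N and z of log_axis in the frame of gauge_sole between -0.049 and -0.041 m and y of log_axis in the frame of gauge_sole between -0.031 and 0.031 m and x of gauge_sole in the frame of log_axis between -0.05 and 0.05 m and angle between the x axis of gauge_sole and the x axis of log_axis, either way round below 0.25 rad and linear speed of gauge below 0.02 m/s); the arm keeps its last pose, push and grip.
It fails at once if the gauge is pressed on the log with more than 30 N (contact force between gauge and log above 30 N).
It fails at once if the bowl is moved by more than 30 mm (distance of bowl from where it was at the start of the episode above 0.03 m).
It fails at once if the glue bottle is moved by more than 30 mm (distance of glue from where it was at the start of the episode above 0.03 m).
It fails at once if the chuck is moved by more than 30 mm (distance of chuck from where it was at the start of the episode above 0.03 m).
It also fails if it takes over 42 s, if anything falls off the work surface, if the arm or the gripper's body presses on something with over 40 N, if the wrist force passes 120 N, or if a joint passes its speed limit or range.

ROBOT

A 7-joint arm with a two-finger parallel gripper is mounted at the origin on the work surface. World frame = base frame: x ahead of the robot, y to its left, z up, the work surface at z = 0. Lengths are in m, angles in rad, forces in N, time in s.
With the tool pointing down it reaches from about 0.4 to 0.85 m from the base axis. Payload 4.5 kg.
Tool frame: the origin (TCP) lies midway between the tips of the shut fingers; the grasp point (between the pads) lies robot.tcp_to_grasp behind it (robot.tcp_to_grasp is the distance from the TCP to the grasp point, in m); z points along the fingers, y is the line along which they close (so a half turn about z gives the same grasp; the last joint's range is limited). The gripper opens to 85 mm and grips with 20 to 120 N. Pads are 22 mm wide; open, the fingers measure 114 mm over their backs; the gripper's body (76 mm by 85 mm) begins 54 mm behind the grasp point. The pads swing forward as they close: fully open they stand 13 mm farther back than shut.
Start: joints at [1.349, 0.689, -0.195, 1.565, 0.157, 0.902, -0.215], TCP at [0.158, -0.605, 0.231] pointing down, gripper open.
Joint ranges: [-3.01, 3.01], [-0.46, 2.08], [-1.47, 1.51], [0.13, 2.56], [-1, 4.14], [0.04, 2.09], [-2.66, 2.66]. Speed limits (rad/s): [2.57, 2.57, 3.14, 3.14, 3.14, 3.14, 3.14].

INTERFACE

Orientations are given as a unit quaternion [x, y, z, w].
In Python, from cell import robot gives the robot as it stands.
- The arm moves only by the tool play_rows, never from a script. Its argument "moves" is a list of rows, each an object with "travel": the shift along the tool's x, y, z in cm, a list of three; "rotation": the turn, a rotation vector about the tool's x, y, z in degrees, a list of three; "gripper": the closure, from 0 (fully open) to 1 (shut). In form: [{"travel": [tx, ty, tz], "rotation": [rx, ry, rz], "gripper": gripper}, ...]. A call has 1 to 12 rows; each row shifts and turns the commanded pose from where the row before left it, along the tool's axes as they then stand; what a row does not reach is not made up. A row lasts 1/12 s, in which the tool goes at most 41.7 mm and 7.16 degrees, less where a joint would pass 70% of its speed; a pose out of reach is approached as far as the arm can. A call with a gripper value outside its range is refused whole. The fingers move at their own pace and stop on an object; the grip force is fixed at half the most. Time passes only in rows, so rows that do not move let the fingers close. It gives the time, the measured TCP pose, the force, the opening and the grip force at its end, in the units of the state.
- robot.sense(): the state, without advancing time (a new reading comes with each control period).
- robot.read_camera(name): name is "scene" or "top" or "wrist"; returns a dict with "pixels" (420x560x3 uint8, red, green, blue), "fov_y" (degrees; the focal length in pixels is half the picture's height over the tangent of half this angle, whatever the lens; pixels are square), "cx", "cy" (the principal point, pixels), "rvec" (rotation vector, rad) and "tvec" (3), from world to camera coordinates, as OpenCV has them; the wrist camera has in their place "tool_from_camera" (4x4, takes a point from camera to tool coordinates, whose origin is the TCP and whose axes are the flange's). Camera axes: x right, y down, z forward; pixel columns grow to the right and rows downward; lengths in m; the calibration is good to about 2 mm. A picture is of the moment at which its call begins: read the wrist's pose just before it. There is no depth.
- robot.close_job(): hands the job in; it is judged then, once.
The state is a dict: "clock": time; "qpos": joint angles; "joint_velocities": joint speeds; "tau": joint torques, N m; "eef_pos": TCP position; "orientation": TCP orientation; "force": force on the tool from outside, world axes, zero at the start; "moment": the same for the moment, N m; "gripper_width": finger opening in m; "finger_force": force on a finger pad.
Only numpy, scipy, OpenCV 4.12 (cv2) and the standard library are available. Lean on these libraries where they do the work, as an engineer would, in place of code of your own. Each camera call takes 0.05 s, during which the arm holds its last target. There are 200 camera calls.

## Working session

There is one attempt and no reset: what is moved stays moved. The work goes in short steps, Python scripts to look and compute and a tool call to move; the robot and the scene stay as the last step left them, time stands still between calls to the robot, and variables do not carry over. Pictures are saved under pics/ and viewed, at most 10 in all, crops included, and the job is handed in when it is done.

Besides the shell and the picture viewer there is one more tool, called by a JSON object that holds its "name" and its "arguments". play_rows: Moves the arm, as the interface text tells. Its arguments: {"type":"object","properties":{"moves":{"type":"array"}},"required":["moves"]}

```bash
mkdir -p pics; cat > h.py <<'E'
import numpy as np, cv2, pickle
from scipy.spatial.transform import Rotation as R
from cell import robot
def grab(name):
    s=robot.sense(); c=robot.read_camera(name); c['s']=s
    pickle.dump(c,open(f'{name}.pkl','wb')); return c
def load(n): return pickle.load(open(f'{n}.pkl','rb'))
def cam(c):
    f=c['pixels'].shape[0]/2/np.tan(np.radians(c['fov_y'])/2)
    if 'rvec' in c:
        Rm=cv2.Rodrigues(np.array(c['rvec'],float))[0]; t=np.array(c['tvec'],float).ravel()
        return f,Rm,t
    T=np.eye(4);T[:3,:3]=R.from_quat(c['s']['orientation']).as_matrix();T[:3,3]=c['s']['eef_pos']
    M=np.linalg.inv(T@np.array(c['tool_from_camera'])); return f,M[:3,:3],M[:3,3]
def ray(c,u,v):
    f,Rm,t=cam(c); d=Rm.T@np.array([(u-c['cx'])/f,(v-c['cy'])/f,1]); return -Rm.T@t,d
def atz(c,u,v,z):
    o,d=ray(c,u,v); return o+d*(z-o[2])/d[2]
def proj(c,p):
    f,Rm,t=cam(c); q=Rm@np.array(p)+t; return f*q[0]/q[2]+c['cx'],f*q[1]/q[2]+c['cy']
def tri(pairs):
    A=0;b=0
    for c,u,v in pairs:
        o,d=ray(c,u,v); d=d/np.linalg.norm(d); P=np.eye(3)-np.outer(d,d); A=A+P; b=b+P@o
    return np.linalg.solve(A,b)
def save(c,fn,box=None,k=1):
    im=c['pixels']
    if box: im=im[box[1]:box[3],box[0]:box[2]]
    im=cv2.resize(im,None,fx=k,fy=k,interpolation=cv2.INTER_CUBIC)
    cv2.imwrite('pics/'+fn,im[...,::-1])
E
python3 - <<'E'
from h import *
for n in('scene','top'): c=grab(n); save(c,n+'.png'); print(n,c['fov_y'],c['cx'],c['cy'],ray(c,280,210))
s=robot.sense(); print(s, robot.tcp_to_grasp)
E
```

```text
scene 45.783466162969646 278.5606971644509 208.7128340696814 (array([ 1.49882809, -0.30178747,  1.13440808]), array([-0.63467629,  0.22437293, -0.73949839]))
top 44.4254646904245 278.60319724483384 216.19447901859704 (array([ 0.48932228, -0.01875022,  1.77079231]), array([ 0.09240669, -0.00286357, -0.99579379]))
{'clock': 0.1, 'qpos': array([ 1.34878891,  0.68991136, -0.19450263,  1.56626078,  0.15727823,
        0.90251489, -0.21512627]), 'joint_velocities': array([-0.00043481, -0.00199964,  0.00045304, -0.00236506,  0.00145742,
        0.00103616, -0.00037941]), 'tau': array([-2.31776801e-03, -5.40600049e+01, -1.27132840e+00, -1.58985794e+01,
        9.34126438e-03,  4.34552916e-03,  1.64787548e-05]), 'eef_pos': array([ 0.15794069, -0.60409373,  0.23055126]), 'orientation': array([ 9.91829471e-01,  1.27567913e-01, -1.68471064e-04, -8.36595077e-04]), 'force': array([ 0.06948133, -0.01930099, -0.53535506]), 'moment': array([ 0.02020351, -0.01415558, -0.00466137]), 'finger_force': 0.0, 'gripper_width': 0.08530565468621688} 0.0187
```

View pics/scene.png

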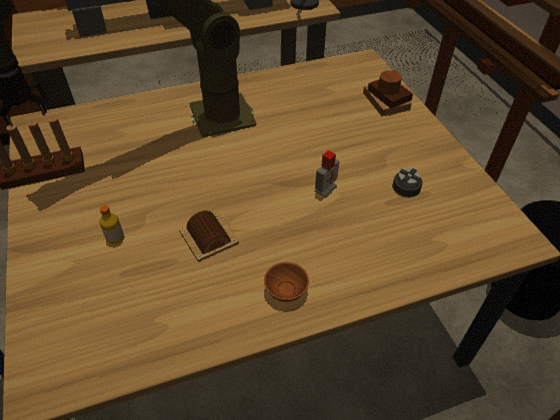

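View pics/top.png

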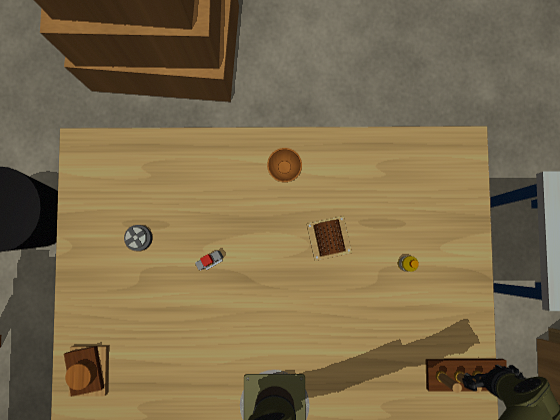

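The scene view shows the gauge at about (327,173), the log at (208,232), the bottle at (111,226), the bowl at (287,282) and the chuck at (407,182). In the top view the gauge is at (210,259) and the log at (329,238). Next I'll enlarge these areas.

```bash
python3 - <<'E'
from h import *
t=load('top');s=load('scene')
def cr(c,x,y,w,h): return cv2.resize(c['pixels'][y:y+h,x:x+w],(400,300),interpolation=cv2.INTER_CUBIC)
im=np.vstack([np.hstack([cr(t,180,237,60,45),cr(t,299,215,60,45)]),np.hstack([cr(s,297,147,60,45),cr(s,172,205,72,54)])])
cv2.imwrite('pics/crop1.png',im[...,::-1])
for n,(u,v,z) in dict(gaugehandle=(207,261,.14),log=(329,238,.06),bowl=(285,165,.03),glue=(408,263,.1),chuck=(138,237,.05)).items(): print(n,atz(t,u,v,z))
E
```

```text
gaugehandle [0.47991071 0.20796558 0.14      ]
log [ 0.55380751 -0.18619516  0.06      ]
bowl [ 0.80549068 -0.04161523  0.03      ]
glue [ 0.47025806 -0.43686624  0.1       ]
chuck [0.56046146 0.45191109 0.05      ]
```

View pics/crop1.png

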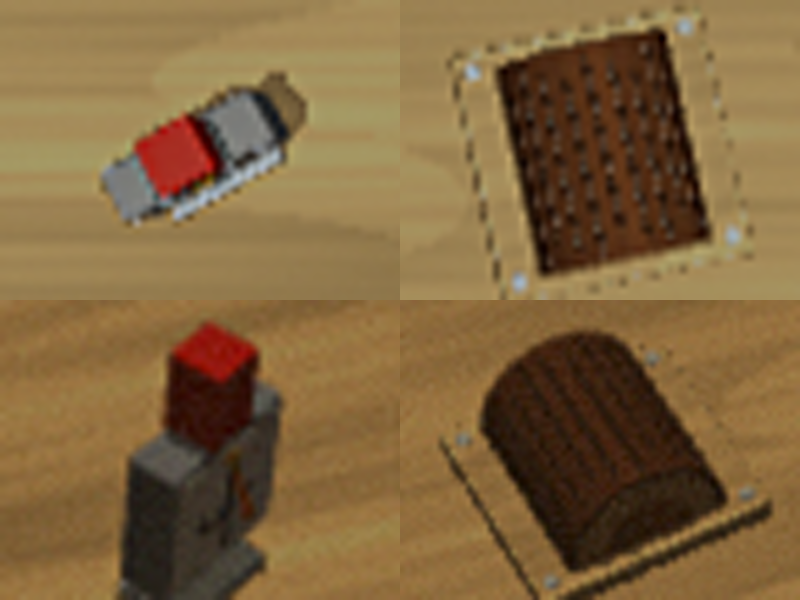

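The enlarged crops put the gauge's handle top at about (206.6,260.3) in the top view and (328.9,154.5) in the scene view, with its width running about 26° off the image horizontal. The orange mark lies on the scene-right side (world +y), so gauge +y points roughly along world +y. The log axis is yawed about 12.5°.

```bash
python3 - <<'E'
from h import *
t=load('top');s=load('scene')
print('handle top',tri([(t,206.6,260.3),(s,328.9,154.5)]),atz(t,206.6,260.3,.1465),atz(s,328.9,154.5,.1465))
# base screws corners / log
k=6.667
P=[(472,72),(685,26),(733,236),(520,282)]
pts=[atz(t,299+(u-400)/k,215+v/k,.012) for u,v in P]; print(np.round(pts,4)); print('base ctr',np.mean(pts,0))
Q=[(463,439),(651,358),(746,493),(550,582)]
k2=400/72
pts=[atz(s,172+(u-400)/k2,205+(v-300)/k2,.012) for u,v in Q]; print(np.round(pts,4)); print('base ctr',np.mean(pts,0))
w=grab('wrist'); print(np.round(w['tool_from_camera'],3),w['fov_y'])
E
```

```text
handle top [0.48274008 0.2105481  0.1426403 ] [0.48214877 0.20833535 0.1465    ] [0.48707005 0.21030637 0.1465    ]
[[ 0.5977 -0.1256  0.012 ]
 [ 0.6209 -0.2354  0.012 ]
 [ 0.513  -0.2584  0.012 ]
 [ 0.49   -0.1492  0.012 ]]
base ctr [ 0.55541195 -0.19216638  0.012     ]
[[ 0.5174 -0.2563  0.012 ]
 [ 0.4942 -0.1479  0.012 ]
 [ 0.6019 -0.1247  0.012 ]
 [ 0.6251 -0.2342  0.012 ]]
base ctr [ 0.55966752 -0.19076108  0.012     ]
[[-0.001 -0.948 -0.319  0.083]
 [ 1.    -0.001  0.    -0.   ]
 [-0.001 -0.319  0.948 -0.143]
 [ 0.     0.     0.     1.   ]] 58.31435695372679
```

{"name": "play_rows", "arguments": {"moves": [{"travel":[2.9,-1.43,-0.16],"rotation":[0,0,0],"gripper":0},{"travel":[2.9,-1.43,-0.16],"rotation":[0,0,0],"gripper":0},{"travel":[2.9,-1.43,-0.16],"rotation":[0,0,0],"gripper":0},{"travel":[2.9,-1.43,-0.16],"rotation":[0,0,0],"gripper":0},{"travel":[2.9,-1.43,-0.16],"rotation":[0,0,0],"gripper":0},{"travel":[2.9,-1.43,-0.16],"rotation":[0,0,0],"gripper":0},{"travel":[2.9,-1.43,-0.16],"rotation":[0,0,0],"gripper":0},{"travel":[2.9,-1.43,-0.16],"rotation":[0,0,0],"gripper":0},{"travel":[2.9,-1.43,-0.16],"rotation":[0,0,0],"gripper":0},{"travel":[2.9,-1.43,-0.16],"rotation":[0,0,0],"gripper":0},{"travel":[2.9,-1.43,-0.16],"rotation":[0,0,0],"gripper":0},{"travel":[2.9,-1.43,-0.16],"rotation":[0,0,0],"gripper":0}]}}

```text
clock: 1.15
eef_pos: [0.4523, -0.3493, 0.2504]
orientation: [0.992, 0.128, -0.0, -0.0]
force: [0.7, 0.0, 0.7]
gripper_width: 0.0852
finger_force: 0.0
```

{"name": "play_rows", "arguments": {"moves": [{"travel":[1.51,-3.06,0.22],"rotation":[0,0,0],"gripper":0},{"travel":[1.51,-3.06,0.22],"rotation":[0,0,0],"gripper":0},{"travel":[1.51,-3.06,0.22],"rotation":[0,0,0],"gripper":0},{"travel":[1.51,-3.06,0.22],"rotation":[0,0,0],"gripper":0},{"travel":[1.51,-3.06,0.22],"rotation":[0,0,0],"gripper":0},{"travel":[1.51,-3.06,0.22],"rotation":[0,0,0],"gripper":0},{"travel":[1.51,-3.06,0.22],"rotation":[0,0,0],"gripper":0},{"travel":[1.51,-3.06,0.22],"rotation":[0,0,0],"gripper":0},{"travel":[1.51,-3.06,0.22],"rotation":[0,0,0],"gripper":0},{"travel":[1.51,-3.06,0.22],"rotation":[0,0,0],"gripper":0}]}}

```text
clock: 1.98
eef_pos: [0.52, -0.0147, 0.2282]
orientation: [0.992, 0.128, -0.0, 0.0]
force: [0.2, -0.5, 0.2]
gripper_width: 0.0855
finger_force: 0.0
```

{"name": "play_rows", "arguments": {"moves": [{"travel":[1.72,-3.48,0.22],"rotation":[0,0,0],"gripper":0},{"travel":[1.72,-3.48,0.22],"rotation":[0,0,0],"gripper":0},{"travel":[1.72,-3.48,0.22],"rotation":[0,0,0],"gripper":0},{"travel":[1.72,-3.48,0.22],"rotation":[0,0,0],"gripper":0},{"travel":[1.72,-3.48,0.22],"rotation":[0,0,0],"gripper":0},{"travel":[1.72,-3.48,0.22],"rotation":[0,0,0],"gripper":0},{"travel":[1.72,-3.48,0.22],"rotation":[0,0,-5.6],"gripper":0},{"travel":[0,0,0],"rotation":[0,0,-5.7],"gripper":0},{"travel":[0,0,0],"rotation":[0,-6.25,0],"gripper":0},{"travel":[0,0,0],"rotation":[0,-6.25,0],"gripper":0},{"travel":[0,0,0],"rotation":[0,-6.25,0],"gripper":0},{"travel":[0,0,0],"rotation":[0,-6.25,0],"gripper":0}]}}

```text
clock: 2.98
eef_pos: [0.5751, 0.2499, 0.214]
orientation: [0.951, 0.219, -0.213, 0.049]
force: [1.7, 0.3, 0.0]
gripper_width: 0.0854
finger_force: 0.0
```

{"name": "play_rows", "arguments": {"moves": [{"travel":[0,0,0],"rotation":[0,0,0],"gripper":0},{"travel":[0,0,0],"rotation":[0,0,0],"gripper":0}]}}

```text
clock: 3.15
eef_pos: [0.5749, 0.25, 0.2102]
orientation: [0.951, 0.219, -0.212, 0.049]
force: [-0.3, -0.1, 0.6]
gripper_width: 0.0853
finger_force: 0.0
```

```bash
python3 - <<'E'
from h import *
c=grab('wrist'); save(c,'w1.png',k=1.4); print(c['s']['eef_pos'],R.from_quat(c['s']['orientation']).as_matrix(),c['s']['clock'])
E
```

```text
[0.57486158 0.25000201 0.21021703] [[ 8.14288626e-01  4.37761550e-01 -3.81180874e-01]
 [ 3.96505358e-01 -8.99091108e-01 -1.85522723e-01]
 [-4.23931049e-01 -7.12159104e-05 -9.05694463e-01]] 3.15
```

View pics/w1.png

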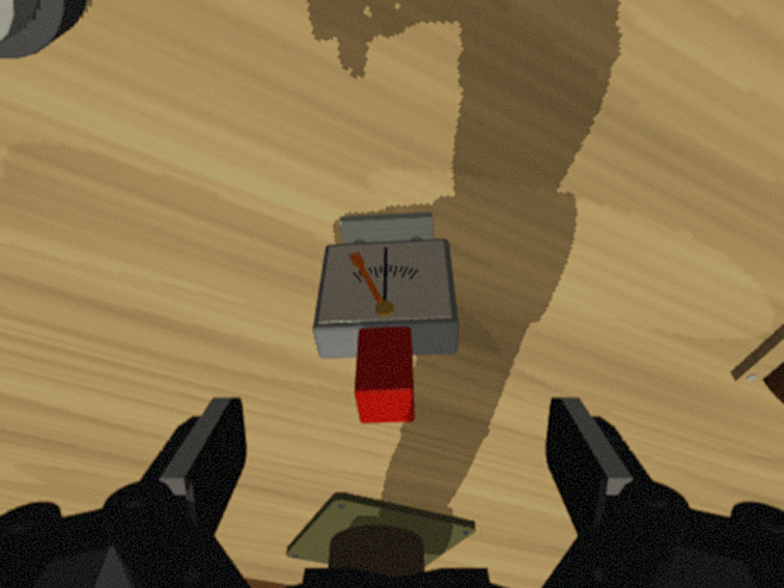

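The wrist view shows the +x dial with the pivot at about (385,308), the pointer tip at (386,250) and the mark block at (356,258). The handle top is at about (385,405), all in 1.4x pixels. The mark is on the image left, which is gauge +y.

```bash
python3 - <<'E'
from h import *
c=load('wrist'); save(c,'w1c.png',(215,140,335,310),3.5)
f=1
E
```

```text
(no output)
```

View pics/w1c.png

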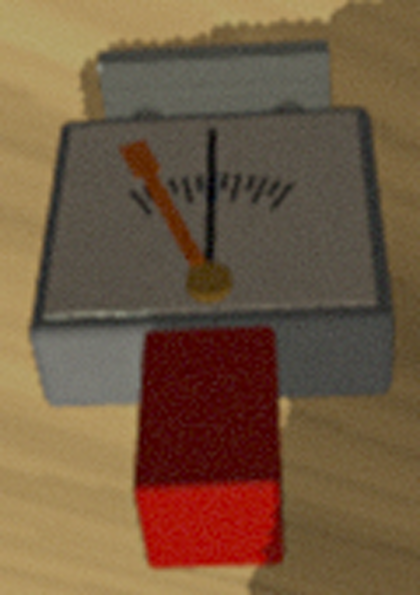

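```bash
python3 - <<'E'
from h import *
c=load('wrist'); k=3.5
P=lambda u,v:(215+u/k-.36,140+v/k-.36)
img=[P(64,122),P(364,110),P(382,304),P(44,314)]
g=np.float32([[.042,.022],[-.042,.022],[-.042,.102],[.042,.102]])
H=cv2.getPerspectiveTransform(np.float32(img),g)
q={n:P(*x) for n,x in dict(piv=(209,283),tip=(212,130),blk=(140,158),bs=(165,195)).items()}
o={n:cv2.perspectiveTransform(np.float32([[x]]),H)[0,0] for n,x in q.items()}
for n in o: d=o[n]-o['piv']; print(n,np.round(o[n]*1e3,1),np.degrees(np.arctan2(d[0],-d[1])))
# PnP full pose: face corners + handle top corners
obj=[[.014,*a] for a in g]+[[.015,.015,.1465],[.015,-.015,.1465],[-.015,-.015,.1465],[-.015,.015,.1465]]
im2=img+[P(137,488),P(278,482),P(282,562),P(150,567)]
f,Rm,t=cam(c); K=np.array([[f,0,c['cx']],[0,f,c['cy']],[0,0,1.]])
ok,rv,tv=cv2.solvePnP(np.float64(obj),np.float64(im2),K,None)
pr=cv2.projectPoints(np.float64(obj),rv,tv,K,None)[0][:,0]; print('err',np.round(pr-im2,1).tolist())
G=Rm.T@cv2.Rodrigues(rv)[0]; p=Rm.T@(tv.ravel()-t); print('pose',p); print(G.round(3)); print('yaw',np.degrees(np.arctan2(G[1,0],G[0,0])))
print('handle rays',atz(c,*np.mean(im2[4:],0),.1465))
for n in o:
  # with world vertical face plane, via PnP plane
  pass
E
```

```text
piv [ 0.7 92.2] 180.0
tip [ 0.2 28.4] -0.42612195
blk [19.9 39.9] 20.1355
bs [12.6 56.3] 18.425945
err [[0.0, -1.0], [0.5, -1.0], [2.4, 4.3], [-3.3, 5.0], [-0.2, -2.0], [0.3, -1.5], [0.2, -1.7], [-0.0, -2.0]]
pose [ 0.47877337  0.20967239 -0.00807645]
[[ 0.877 -0.481 -0.007]
 [ 0.481  0.877 -0.005]
 [ 0.008  0.001  1.   ]]
yaw 28.724717331551307
handle rays [0.4867814 0.2131855 0.1465   ]
```

```bash
python3 - <<'E'
from h import *
c=load('wrist'); k=3.5
P=lambda u,v:(215+u/k-.36,140+v/k-.36)
def onpl(uv,p0,n): o,d=ray(c,*uv); return o+d*((p0-o)@n)/(d@n)
ht=np.array([.4855,.2125,0])
e=[atz(c,*P(*x),.1465) for x in [(137,488),(278,482),(282,562),(150,567)]]
print('handle edges mm',[round(1e3*np.linalg.norm(e[i]-e[(i+1)%4]),1) for i in range(4)],'yaw',[round(np.degrees(np.arctan2(*(a-b)[[1,0]])),1) for a,b in[(e[0],e[3]),(e[1],e[2])]],[round(np.degrees(np.arctan2(*(a-b)[[1,0]]))-90,1) for a,b in[(e[0],e[1]),(e[3],e[2])]],'ctr',np.mean(e,0))
for yaw in(24,26,28):
 for off in(.014,.02):
  n=np.array([np.cos(np.radians(yaw)),np.sin(np.radians(yaw)),0]); y=np.array([-n[1],n[0],0]); p0=ht+off*n
  r={m:onpl(P(*x),p0,n) for m,x in dict(piv=(209,283),tip=(212,128),blk=(140,158),s=(172,207),fb=(64,122),fbr=(364,110),ft=(44,312)).items()}
  out=[]
  for m in r: d=r[m]-r['piv']; out.append((m,round(1e3*(r[m]-ht)@y,1),round(1e3*r[m][2],1),round(1e3*np.linalg.norm(d),1),round(np.degrees(np.arctan2(d@y,-d[2])),1)))
  print(yaw,off,out)
E
```

```text
handle edges mm [np.float64(28.4), np.float64(28.7), np.float64(28.6), np.float64(28.6)] yaw [np.float64(28.5), np.float64(28.9)] [np.float64(29.9), np.float64(29.8)] ctr [0.48631038 0.21296747 0.1465    ]
24 0.014 [('piv', np.float64(1.8), np.float64(88.2), np.float64(0.0), np.float64(180.0)), ('tip', np.float64(1.9), np.float64(30.4), np.float64(57.9), np.float64(0.1)), ('blk', np.float64(20.2), np.float64(43.5), np.float64(48.4), np.float64(22.4)), ('s', np.float64(11.3), np.float64(62.0), np.float64(27.9), np.float64(20.0)), ('fb', np.float64(41.1), np.float64(29.5), np.float64(70.7), np.float64(33.8)), ('fbr', np.float64(-39.2), np.float64(20.9), np.float64(78.9), np.float64(-31.3)), ('ft', np.float64(39.1), np.float64(98.7), np.float64(38.7), np.float64(105.7))]
24 0.02 [('piv', np.float64(1.8), np.float64(94.2), np.float64(0.0), np.float64(180.0)), ('tip', np.float64(1.9), np.float64(37.9), np.float64(56.3), np.float64(0.1)), ('blk', np.float64(19.7), np.float64(50.7), np.float64(47.0), np.float64(22.4)), ('s', np.float64(11.1), np.float64(68.7), np.float64(27.1), np.float64(2
[... 1842 characters left out ...]
64(24.4), np.float64(75.5), np.float64(-32.5)), ('ft', np.float64(38.6), np.float64(96.1), np.float64(38.7), np.float64(101.9))]
28 0.02 [('piv', np.float64(0.4), np.float64(94.1), np.float64(0.0), np.float64(180.0)), ('tip', np.float64(0.5), np.float64(37.8), np.float64(56.3), np.float64(0.1)), ('blk', np.float64(18.5), np.float64(49.1), np.float64(48.5), np.float64(21.9)), ('s', np.float64(9.8), np.float64(67.9), np.float64(27.8), np.float64(19.6)), ('fb', np.float64(39.2), np.float64(33.5), np.float64(71.9), np.float64(32.6)), ('fbr', np.float64(-39.0), np.float64(32.1), np.float64(73.4), np.float64(-32.5)), ('ft', np.float64(37.2), np.float64(101.9), np.float64(37.6), np.float64(101.9))]
```

{"name": "play_rows", "arguments": {"moves": [{"travel":[0,0,0],"rotation":[0,6.25,0],"gripper":0},{"travel":[0,0,0],"rotation":[0,6.25,0],"gripper":0},{"travel":[0,0,0],"rotation":[0,6.25,0],"gripper":0},{"travel":[0,0,0],"rotation":[0,6.25,0],"gripper":0},{"travel":[0,0,0],"rotation":[0,0,-2.7],"gripper":0},{"travel":[-2.42,-0.24,0],"rotation":[0,0,0],"gripper":0},{"travel":[-2.42,-0.24,0],"rotation":[0,0,0],"gripper":0},{"travel":[-2.42,-0.24,0],"rotation":[0,0,0],"gripper":0},{"travel":[-2.42,-0.24,0],"rotation":[0,0,0],"gripper":0},{"travel":[0,0,1.5],"rotation":[0,0,0],"gripper":0},{"travel":[0,0,1.5],"rotation":[0,0,0],"gripper":0},{"travel":[0,0,0],"rotation":[0,0,0],"gripper":0}]}}

```text
clock: 4.2
eef_pos: [0.483, 0.2104, 0.1834]
orientation: [0.969, 0.248, -0.0, 0.0]
force: [0.1, -0.1, -1.0]
gripper_width: 0.0853
finger_force: 0.0
```

```bash
python3 - <<'E'
from h import *
c=grab('wrist'); save(c,'w2.png'); print(c['s']['eef_pos'],R.from_quat(c['s']['orientation']).as_matrix().round(3))
p=c['pixels'].astype(int); m=(p[...,0]>150)&(p[...,1]<40)&(p[...,2]<50)
m=cv2.morphologyEx(m.astype(np.uint8),cv2.MORPH_OPEN,np.ones((5,5)))
cn=max(cv2.findContours(m,0,2)[0],key=cv2.contourArea); r=cv2.minAreaRect(cn); b=cv2.boxPoints(r)
w=np.array([atz(c,*x,.1465) for x in b]); print(r,w.round(4),w.mean(0)); print([round(1e3*np.linalg.norm(w[i]-w[i-1]),1) for i in range(4)],[round(np.degrees(np.arctan2(*(w[i]-w[i-1])[[1,0]])),1) for i in range(4)])
E
```

```text
[0.48301228 0.21036429 0.18338352] [[ 0.877  0.48  -0.   ]
 [ 0.48  -0.877 -0.   ]
 [-0.     0.    -1.   ]]Traceback (most recent call last):
  File "<stdin>", line 5, in <module>
ValueError: max() iterable argument is empty
```

View pics/w2.png

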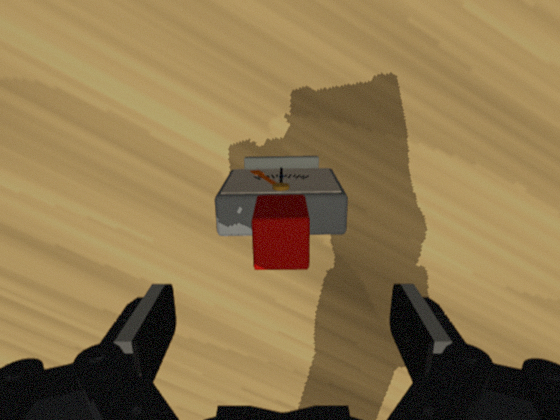

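The wrist view from above shows the handle's top face centred at about (281,246) and square to the fingers. It lies midway between the fingers, whose inner edges are at u≈175 and 390.

```bash
python3 - <<'E'
from h import *
c=load('wrist'); 
for u,v in[(281,246),(253,225),(309,222),(308,268),(254,270)]:
  w=atz(c,u,v,.1465); d=w-c['s']['eef_pos']; M=R.from_quat(c['s']['orientation']).as_matrix(); print(w.round(4),(M.T@d*1e3).round(1))
E
```

```text
[0.485  0.2123 0.1465] [ 2.7 -0.7 36.9]
[0.4885 0.2304 0.1465] [ 14.4 -15.   36.9]
[0.5036 0.2062 0.1465] [16.  13.5 36.9]
[0.4807 0.1936 0.1465] [-10.   13.6  36.9]
[0.4659 0.2183 0.1465] [-11.2 -15.1  36.9]
```

{"name": "play_rows", "arguments": {"moves": [{"travel":[0.25,-0.05,1.0],"rotation":[0,0,0],"gripper":0},{"travel":[0,0,1.8],"rotation":[0,0,0],"gripper":0},{"travel":[0,0,1.8],"rotation":[0,0,0],"gripper":0},{"travel":[0,0,1.5],"rotation":[0,0,0],"gripper":0},{"travel":[0,0,1.1],"rotation":[0,0,0],"gripper":0},{"travel":[0,0,0.4],"rotation":[0,0,0],"gripper":0},{"travel":[0,0,0],"rotation":[0,0,0],"gripper":0},{"travel":[0,0,0],"rotation":[0,0,0],"gripper":0}]}}

```text
clock: 4.92
eef_pos: [0.4878, 0.2137, 0.1077]
orientation: [0.969, 0.247, 0.001, -0.0]
force: [-0.1, -0.1, 0.6]
gripper_width: 0.0852
finger_force: 0.0
```

{"name": "play_rows", "arguments": {"moves": [{"travel":[0,0,0],"rotation":[0,0,0],"gripper":0.3},{"travel":[0,0,0],"rotation":[0,0,0],"gripper":0.4},{"travel":[0,0,0],"rotation":[0,0,0],"gripper":0.5},{"travel":[0,0,0],"rotation":[0,0,0],"gripper":0.6},{"travel":[0,0,0],"rotation":[0,0,0],"gripper":0.7},{"travel":[0,0,0],"rotation":[0,0,0],"gripper":1},{"travel":[0,0,0],"rotation":[0,0,0],"gripper":1},{"travel":[0,0,0],"rotation":[0,0,0],"gripper":1},{"travel":[0,0,0],"rotation":[0,0,0],"gripper":1}]}}

```text
clock: 5.67
eef_pos: [0.4875, 0.2135, 0.1072]
orientation: [0.969, 0.247, 0.0, -0.0]
force: [-0.5, -0.7, 1.5]
gripper_width: 0.0293
finger_force: 63.0
```

{"name": "play_rows", "arguments": {"moves": [{"travel":[0,0,-0.8],"rotation":[0,0,0],"gripper":1},{"travel":[0,0,-1.6],"rotation":[0,0,0],"gripper":1},{"travel":[0,0,-2.4],"rotation":[0,0,0],"gripper":1},{"travel":[0,0,-2.4],"rotation":[0,0,2.7],"gripper":1},{"travel":[0,0,-2.4],"rotation":[0,0,4],"gripper":1},{"travel":[0,0,-1.6],"rotation":[0,0,4],"gripper":1},{"travel":[0,0,-0.8],"rotation":[0,0,4],"gripper":1},{"travel":[0,1,0],"rotation":[0,0,2],"gripper":1},{"travel":[-0.1,2,0],"rotation":[0,0,0],"gripper":1},{"travel":[-0.1,3,0],"rotation":[0,0,0],"gripper":1},{"travel":[-0.14,3.4,0],"rotation":[0,0,0],"gripper":1},{"travel":[-0.14,3.4,0],"rotation":[0,0,0],"gripper":1}]}}

```text
clock: 6.67
eef_pos: [0.5083, 0.0851, 0.226]
orientation: [0.994, 0.105, -0.002, 0.001]
force: [1.7, -0.1, -3.8]
gripper_width: 0.0294
finger_force: 62.4
```

{"name": "play_rows", "arguments": {"moves": [{"travel":[-0.14,3.4,0],"rotation":[0,0,0],"gripper":1},{"travel":[-0.14,3.4,0],"rotation":[0,0,0],"gripper":1},{"travel":[-0.14,3.4,0],"rotation":[0,0,0],"gripper":1},{"travel":[-0.14,3.4,0],"rotation":[0,0,0],"gripper":1},{"travel":[-0.14,3.4,0],"rotation":[0,0,0],"gripper":1},{"travel":[-0.14,3.4,0],"rotation":[0,0,0],"gripper":1},{"travel":[-0.14,3.2,0],"rotation":[0,0,0],"gripper":1},{"travel":[-0.1,2.4,0],"rotation":[0,0,0],"gripper":1},{"travel":[-0.1,1.4,0],"rotation":[0,0,0],"gripper":1},{"travel":[-0.05,0.5,0],"rotation":[0,0,0],"gripper":1},{"travel":[0,0,0],"rotation":[0,0,0],"gripper":1},{"travel":[0,0,0],"rotation":[0,0,0],"gripper":1}]}}

```text
clock: 7.67
eef_pos: [0.5548, -0.186, 0.2265]
orientation: [0.994, 0.105, -0.001, -0.001]
force: [0.2, -0.2, -4.5]
gripper_width: 0.0294
finger_force: 62.4
```

```bash
python3 - <<'E'
from h import *
w=grab('wrist');t=grab('top');s=grab('scene'); st=robot.sense()
print(st['clock'],st['eef_pos'],R.from_quat(st['orientation']).as_matrix().round(3),st['force'])
a=cv2.resize(w['pixels'][80:380,80:480],(800,600)); print(a.shape)
u,v=map(int,proj(t,[.557,-.191,.06])); b=cv2.resize(t['pixels'][v-30:v+30,u-40:u+40],(400,300),interpolation=2)
u2,v2=map(int,proj(s,[.557,-.191,.12])); d=cv2.resize(s['pixels'][v2-39:v2+39,u2-52:u2+52],(400,300),interpolation=2)
print(u,v,u2,v2)
im=np.hstack([cv2.resize(a,(400,300),interpolation=3),b]); im=np.vstack([im,np.hstack([cv2.resize(w['pixels'][100:250,180:380],(400,300),interpolation=2),d])])
cv2.imwrite('pics/m1.png',im[...,::-1])
E
```

```text
7.8167 [ 0.55530942 -0.18563529  0.22704145] [[ 0.978  0.211 -0.   ]
 [ 0.211 -0.978  0.001]
 [-0.    -0.002 -1.   ]] [ 0.23776031  0.83686133 -3.52236115]
(600, 800, 3)
330 237 204 209
```

View pics/m1.png

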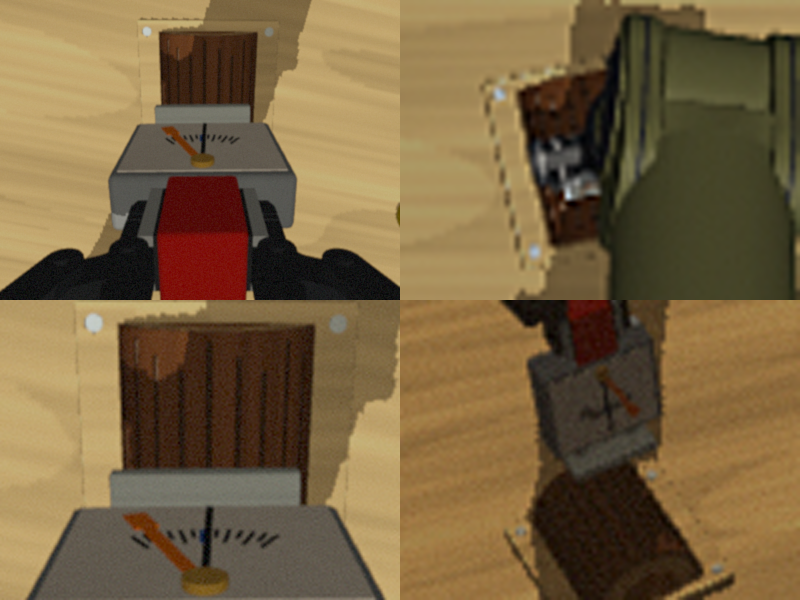

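The grabs show the gauge upright in the grip, with the mark on the left at about (145,522) and the pointer at zero. In the wrist crop the log's screws are centred at u≈215 and the foot at u≈205. I'll shift about 5 mm along tool +y, which agrees with the log centre I computed.

{"name": "play_rows", "arguments": {"moves": [{"travel":[0.05,0.2,0.5],"rotation":[0,0,0],"gripper":1},{"travel":[0.05,0.2,1.2],"rotation":[0,0,0],"gripper":1},{"travel":[0.05,0.1,1.5],"rotation":[0,0,0],"gripper":1},{"travel":[0,0,1.2],"rotation":[0,0,0],"gripper":1},{"travel":[0,0,0.5],"rotation":[0,0,0],"gripper":1},{"travel":[0,0,0.2],"rotation":[0,0,0],"gripper":1},{"travel":[0,0,0.2],"rotation":[0,0,0],"gripper":1},{"travel":[0,0,0.1],"rotation":[0,0,0],"gripper":1},{"travel":[0,0,0.1],"rotation":[0,0,0],"gripper":1},{"travel":[0,0,0],"rotation":[0,0,0],"gripper":1},{"travel":[0,0,0],"rotation":[0,0,0],"gripper":1},{"travel":[0,0,0],"rotation":[0,0,0],"gripper":1}]}}

```text
clock: 8.82
eef_pos: [0.558, -0.1928, 0.1724]
orientation: [0.995, 0.104, 0.0, 0.0]
force: [0.5, -0.4, -3.5]
gripper_width: 0.0293
finger_force: 62.3
```

{"name": "play_rows", "arguments": {"moves": [{"travel":[0,0,0.12],"rotation":[0,0,0],"gripper":1},{"travel":[0,0,0.12],"rotation":[0,0,0],"gripper":1},{"travel":[0,0,0.12],"rotation":[0,0,0],"gripper":1},{"travel":[0,0,0.12],"rotation":[0,0,0],"gripper":1},{"travel":[0,0,0.1],"rotation":[0,0,0],"gripper":1},{"travel":[0,0,0.1],"rotation":[0,0,0],"gripper":1},{"travel":[0,0,0.1],"rotation":[0,0,0],"gripper":1},{"travel":[0,0,0],"rotation":[0,0,0],"gripper":1},{"travel":[0,0,0],"rotation":[0,0,0],"gripper":1},{"travel":[0,0,0],"rotation":[0,0,0],"gripper":1}]}}

```text
clock: 9.65
eef_pos: [0.5579, -0.1928, 0.1645]
orientation: [0.995, 0.104, 0.0, 0.0]
force: [-1.3, 1.0, 2.4]
gripper_width: 0.0294
finger_force: 63.2
```

{"name": "play_rows", "arguments": {"moves": [{"travel":[0,0,0.1],"rotation":[0,0,0],"gripper":1},{"travel":[0,0,0.1],"rotation":[0,0,0],"gripper":1},{"travel":[0,0,0.1],"rotation":[0,0,0],"gripper":1},{"travel":[0,0,0.05],"rotation":[0,0,0],"gripper":1},{"travel":[0,0,0],"rotation":[0,0,0],"gripper":1},{"travel":[0,0,0],"rotation":[0,0,0],"gripper":1},{"travel":[0,0,0],"rotation":[0,0,0],"gripper":1},{"travel":[0,0,0],"rotation":[0,0,0],"gripper":1},{"travel":[0,0,0],"rotation":[0,0,0],"gripper":1},{"travel":[0,0,0],"rotation":[0,0,0],"gripper":1}]}}

```text
clock: 10.48
eef_pos: [0.5579, -0.1928, 0.1609]
orientation: [0.995, 0.104, 0.0, 0.0]
force: [-1.3, -0.3, 2.1]
gripper_width: 0.0296
finger_force: 63.2
```

```bash
python3 - <<'E'
from h import *
F=[]
for _ in range(5): s=robot.sense(); F.append(s['force']); w=grab('wrist')
print(np.mean(F,0),s['clock'],s['eef_pos'],R.from_quat(s['orientation']).as_matrix().round(3),s['moment'])
E
```

```text
[-0.88491946 -0.16589493  3.0904091 ] 10.6833 [ 0.55782935 -0.19283172  0.16080781] [[ 0.978  0.207  0.   ]
 [ 0.207 -0.978 -0.   ]
 [ 0.     0.    -1.   ]] [0.10945968 0.28589732 0.05107005]
```

{"name": "play_rows", "arguments": {"moves": [{"travel":[0,-0.132,-0.001],"rotation":[-0.75,0,0],"gripper":1},{"travel":[0,-0.132,-0.001],"rotation":[-0.75,0,0],"gripper":1},{"travel":[0,-0.132,-0.002],"rotation":[-0.75,0,0],"gripper":1},{"travel":[0,-0.132,-0.003],"rotation":[-0.75,0,0],"gripper":1},{"travel":[0,-0.132,-0.004],"rotation":[-0.75,0,0],"gripper":1},{"travel":[0,-0.132,-0.004],"rotation":[-0.75,0,0],"gripper":1},{"travel":[0,-0.132,-0.005],"rotation":[-0.75,0,0],"gripper":1},{"travel":[0,-0.132,-0.006],"rotation":[-0.75,0,0],"gripper":1},{"travel":[0,-0.132,-0.007],"rotation":[-0.75,0,0],"gripper":1},{"travel":[0,-0.132,-0.007],"rotation":[-0.75,0,0],"gripper":1},{"travel":[0,-0.132,-0.008],"rotation":[-0.75,0,0],"gripper":1},{"travel":[0,-0.132,-0.009],"rotation":[-0.75,0,0],"gripper":1}]}}

```text
clock: 11.73
eef_pos: [0.5546, -0.1774, 0.1603]
orientation: [0.991, 0.104, 0.008, 0.079]
force: [-1.5, -1.8, 3.7]
gripper_width: 0.0293
finger_force: 63.3
```

{"name": "play_rows", "arguments": {"moves": [{"travel":[0,-0.132,-0.01],"rotation":[-0.75,0,0],"gripper":1},{"travel":[0,-0.132,-0.01],"rotation":[-0.75,0,0],"gripper":1},{"travel":[0,-0.132,-0.011],"rotation":[-0.75,0,0],"gripper":1},{"travel":[0,-0.132,-0.012],"rotation":[-0.75,0,0],"gripper":1},{"travel":[0,-0.132,-0.013],"rotation":[-0.75,0,0],"gripper":1},{"travel":[0,-0.132,-0.013],"rotation":[-0.75,0,0],"gripper":1},{"travel":[0,-0.132,-0.014],"rotation":[-0.75,0,0],"gripper":1},{"travel":[0,-0.132,-0.015],"rotation":[-0.75,0,0],"gripper":1},{"travel":[0,-0.132,-0.016],"rotation":[-0.75,0,0],"gripper":1},{"travel":[0,-0.132,-0.016],"rotation":[-0.75,0,0],"gripper":1},{"travel":[0,-0.132,-0.017],"rotation":[-0.75,0,0],"gripper":1},{"travel":[0,-0.132,-0.018],"rotation":[-0.75,0,0],"gripper":1}]}}

```text
clock: 12.73
eef_pos: [0.5512, -0.1616, 0.1582]
orientation: [0.982, 0.103, 0.016, 0.156]
force: [0.4, -1.8, 4.7]
gripper_width: 0.0292
finger_force: 63.4
```

{"name": "play_rows", "arguments": {"moves": [{"travel":[0,0,0],"rotation":[0,0,0],"gripper":1},{"travel":[0,0,0],"rotation":[0,0,0],"gripper":1},{"travel":[0,0,0],"rotation":[0,0,0],"gripper":1},{"travel":[0,0,0],"rotation":[0,0,0],"gripper":1},{"travel":[0,0,0],"rotation":[0,0,0],"gripper":1},{"travel":[0,0,0],"rotation":[0,0,0],"gripper":1}]}}

```text
clock: 13.23
eef_pos: [0.5512, -0.1608, 0.1579]
orientation: [0.982, 0.103, 0.016, 0.155]
force: [0.5, 3.5, 3.5]
gripper_width: 0.0295
finger_force: 63.3
```

```bash
cat > chk.py <<'E'
from h import *
import sys
F=[]
for _ in range(4): s=robot.sense(); F.append(s['force']); w=grab('wrist')
sc=grab('scene')
M=R.from_quat(s['orientation']).as_matrix()
print('F',np.mean(F,0).round(2),s['clock'],s['eef_pos'].round(4),'tilt',np.degrees(np.arctan2(M[2,1],-M[2,2])).round(2),'yaw',np.degrees(np.arctan2(M[1,0],M[0,0])).round(2),s['gripper_width'])
A=np.array([.5578,-.1918,.015]); Yh=np.array([.207,-.978,0]); d=s['eef_pos']-A
q=M.T@(-d); L0=.1072
print('axis in tool',q.round(4),'foot in (mm)',1e3*(L0+.045-q[2]))
u2,v2=map(int,proj(sc,[.557,-.191,.12]))
a=cv2.resize(w['pixels'][115:205,200:350],(800,480),interpolation=2)
cv2.imwrite('pics/%s.png'%sys.argv[1],a[...,::-1]); 
cv2.imwrite('pics/%s_s.png'%sys.argv[1],cv2.resize(sc['pixels'][v2-45:v2+45,u2-60:u2+60],(800,600),interpolation=2)[...,::-1])
E
python3 chk.py r1
```

```text
F [-0.58  3.75  3.06] 13.3833 [ 0.5512 -0.1608  0.1579] tilt 17.92 yaw 12.0 0.02925710546295755
axis in tool [-0.     -0.0139  0.1457] foot in (mm) 6.4979304444726935
```

View pics/r1.png

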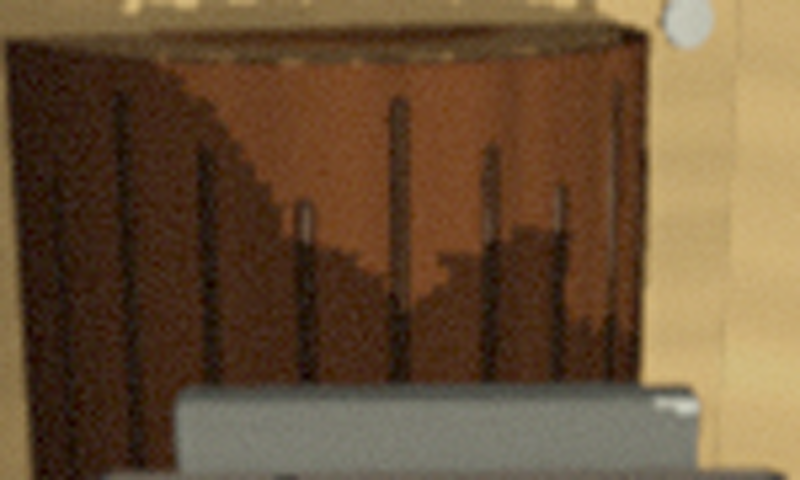

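That crop missed the dial: it shows only bark, with the foot plate flat at v≈390–470. I'll rectify the dial plane instead.

```bash
cat > dial.py <<'E'
from h import *
import sys
def rect(w,s,xo=.0115,k=6):
    f=210/np.tan(np.radians(w['fov_y'])/2); T=np.linalg.inv(np.array(w['tool_from_camera']))
    def px(y,z): q=T@[xo,y,z,1]; return f*q[0]/q[2]+w['cx'],f*q[1]/q[2]+w['cy']
    # canvas: u=tool y (-35..35mm), v= tool z (-0..85mm)
    src=np.float32([px(-.035,0),px(.035,0),px(.035,.085),px(-.035,.085)])
    dst=np.float32([[0,0],[70*k,0],[70*k,85*k],[0,85*k]])
    return cv2.warpPerspective(w['pixels'],cv2.getPerspectiveTransform(src,dst),(70*k,85*k),flags=2),src
if __name__=='__main__':
    w=load('wrist'); im,src=rect(w,w['s']); print(src.round(0).tolist())
    sc=load('scene'); u,v=map(int,proj(sc,[.552,-.17,.12])); 
    b=cv2.resize(sc['pixels'][v-51:v+51,u-38:u+38],(380,510),interpolation=2)
    cv2.imwrite('pics/%s.png'%sys.argv[1],np.hstack([im,b])[...,::-1])
    hsv=cv2.cvtColor(im,cv2.COLOR_RGB2HSV); m=(hsv[...,0]>4)&(hsv[...,0]<16)&(hsv[...,1]>150)&(hsv[...,2]>90); ys,xs=np.nonzero(m); print(len(xs))
    if len(xs):
        vx,vy,x0,y0=cv2.fitLine(np.float32(np.c_[xs,ys]),cv2.DIST_HUBER,0,.01,.01).ravel(); print('orange line deg',np.degrees(np.arctan2(-vx*np.sign(vy),abs(vy))),x0,y0)
E
python3 dial.py d1
```

```text
[[199.0, 263.0], [366.0, 262.0], [338.0, 202.0], [227.0, 202.0]]
7664
orange line deg 21.035223 124.99704 327.257
```

View pics/d1.png

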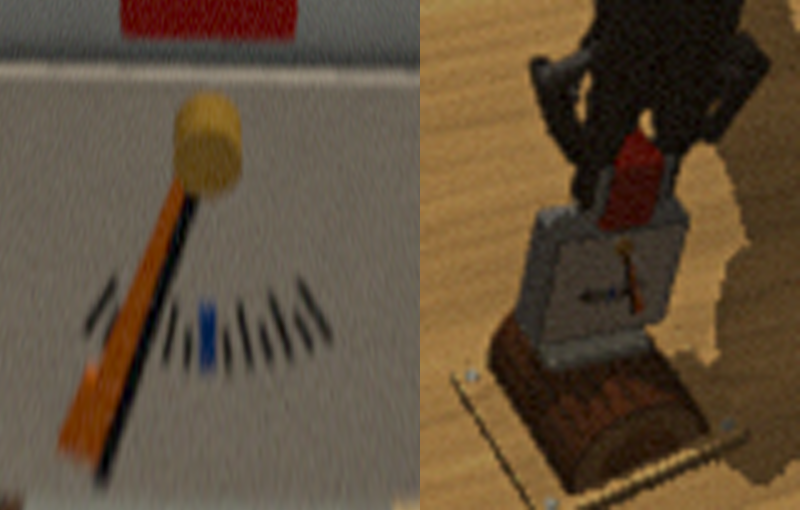

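The rectified dial shows the pivot at about (207,142), the pointer tip at (100,480), which agrees with the 17.9° tilt, and the mark's block ending at about (80,454), or roughly 22°. The scene crop shows the sole flat on the bark. I'll rock about 4.3° further.

{"name": "play_rows", "arguments": {"moves": [{"travel":[0,-0.12,-0.02],"rotation":[-0.7,0,0],"gripper":1},{"travel":[0,-0.12,-0.02],"rotation":[-0.7,0,0],"gripper":1},{"travel":[0,-0.13,-0.02],"rotation":[-0.75,0,0],"gripper":1},{"travel":[0,-0.13,-0.02],"rotation":[-0.75,0,0],"gripper":1},{"travel":[0,-0.13,-0.02],"rotation":[-0.7,0,0],"gripper":1},{"travel":[0,-0.13,-0.02],"rotation":[-0.7,0,0],"gripper":1},{"travel":[0,0,0],"rotation":[0,0,0],"gripper":1},{"travel":[0,0,0],"rotation":[0,0,0],"gripper":1},{"travel":[0,0,0],"rotation":[0,0,0],"gripper":1},{"travel":[0,0,0],"rotation":[0,0,0],"gripper":1},{"travel":[0,0,0],"rotation":[0,0,0],"gripper":1},{"travel":[0,0,0],"rotation":[0,0,0],"gripper":1}]}}

```text
clock: 14.48
eef_pos: [0.5497, -0.1541, 0.1567]
orientation: [0.976, 0.102, 0.02, 0.192]
force: [0.3, 5.7, 2.0]
gripper_width: 0.0289
finger_force: 63.3
```

{"name": "play_rows", "arguments": {"moves": [{"travel":[0,0,0],"rotation":[0,0,0],"gripper":1},{"travel":[0,0,0],"rotation":[0,0,0],"gripper":1},{"travel":[0,0,0],"rotation":[0,0,0],"gripper":1},{"travel":[0,0,0],"rotation":[0,0,0],"gripper":1},{"travel":[0,0,0],"rotation":[0,0,0],"gripper":1}]}}

```text
clock: 14.9
eef_pos: [0.5497, -0.1542, 0.1567]
orientation: [0.976, 0.102, 0.02, 0.192]
force: [-0.8, 4.8, 1.7]
gripper_width: 0.0294
finger_force: 63.3
```

```bash
python3 chk.py r2; python3 dial.py d2
```

```text
F [-1.06  5.17  1.93] 15.05 [ 0.5497 -0.1541  0.1567] tilt 22.25 yaw 11.96 0.029182681871527186
axis in tool [ 0.     -0.018   0.1457] foot in (mm) 6.502443380633826
[[199.0, 263.0], [366.0, 262.0], [338.0, 202.0], [227.0, 202.0]]
3894
orange line deg 22.56432 119.83969 321.9548
```

View pics/d2.png

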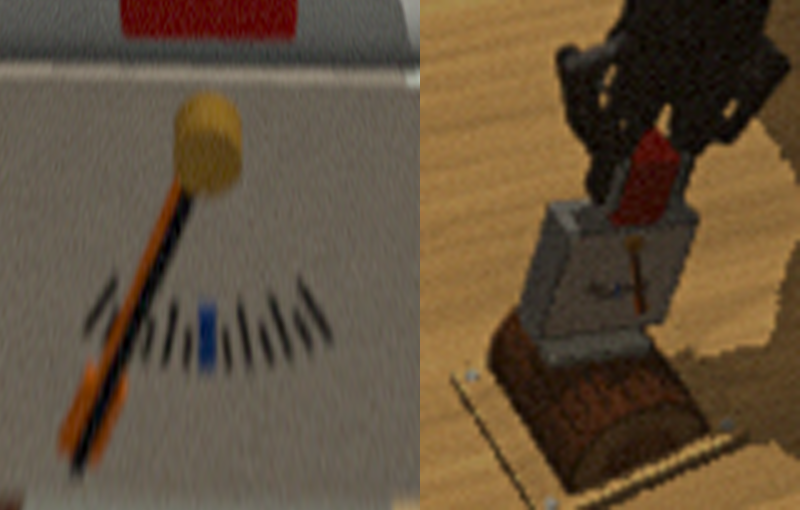

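The pointer now lies over the middle of the orange block at about (90,420), and the sole is flat on the bark. I estimate the foot about 6.5 mm in, with roughly 7 N of contact force. Handing it in.

```bash
python3 -c "
from cell import robot
print(robot.close_job())"
```

```text
the job is handed in; nothing more can be done
None
```

The gauge is gripped and still, pressed flat on the log with its foot about 6.5 mm in (estimated), and tilted 22° so the pointer sits on the orange mark. The job is handed in, but the cell returned no verdict.

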